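Load a chocolate bar into the spring-lift counter dispenser

TASK

A wrapped chocolate bar lies on top of the stack in the wooden spring-lift bar dispenser and still sticks out at its open front. Load it: with the fingertips press the bar down hard against the lifter spring, and while pressing slide it back under the brass bridge and its steel drag spring until it is fully home at the back wall, then let go and draw clear so that the bridge holds it down. Only press and push the bar, never pick it up, and leave the other goods standing where they are.

Things in the scene. Friction and masses are not known exactly. Their poses are not given: they have to be found in the camera images.
- dispenser: Fixed dark wooden bar dispenser. Origin: centre of its underside, on the counter; +x: the way a bar slides in, from open front to back wall; y across, z up. Base 188 x 106 mm. Chute inside: x -77 to +77, y -36 to +36 mm. Side walls 7 mm thick, 68 mm high; back wall 77, low front 45 mm high. Inside, a stack of three such bars on a spring-lifted plate, its top at z 64 mm with the lifter up.
- new_bar: The stiff wrapped bar to load, 68 x 150 x 10.5 mm, 0.1 kg. Origin: centre of its underside; long side = its y. Starts flat on the stack, long side along the chute, top at z 74.5 mm, centre at dispenser x -62 to -47, y within 1 mm. Friction 0.1 to 0.25 on stack and wood, about 0.7 under fingertips. Press it where the stack carries it (dispenser x over -65), best just past its middle.
- under_bar: Uppermost bar of the stack, same size as new_bar, loose, already home under the bridge; origin centre of its underside, long side its y axis. It sinks with the stack when pressed.
- lifter (a joint): How far the sprung stack is pressed down, m: 0 up (start), 0.016 end stop. The new bar passes under the bridge from about 0.010; 0.013 to 0.016 is ample. About 0.0095 when the new bar sits home, held up against the bridge. Spring 13 N at 0, 18 N at the stop, less 4.5 N of weight: pressing fully down takes about 12 N.
- drag_spring: Sprung steel leaf, 26 mm wide, 26 mm long. Origin: its root under the bridge (dispenser x +44, z 68 mm). It slopes down to the back; its curled tip (dispenser x about +70) rests on the stack at z 64 mm with about 3 N, and hangs up to 7 mm lower when free, so a bar sliding in beneath has to bend it up.
- bridge_edge (a point): Middle of the lower front edge of the brass bridge (dispenser x +34, z 65 mm). The bridge spans the chute from x +34 to +48 mm, its top at z 73 mm. The new bar's far end starts 6 to 21 mm in front of it and 9.5 mm too high to pass beneath.
- back_stop (a point): Middle of the inner face of the back wall (dispenser x +77, z 69 mm). A bar fully home touches it; its centre is then at dispenser x +2 mm.
- price_tag: Bystander: small wooden price stand 28 x 72 x 53 mm beside the dispenser; origin centre of its underside.
- tin: Bystander: round sweet tin, diameter 63 mm, height 36 mm; origin centre of its underside.
- ballotin: Bystander: small gift box with a bow 50 x 60 x 68 mm; origin centre of its underside.
- praline: Bystander: single praline, 29 mm across, 19 mm high; origin centre of its underside.
- stamp: Bystander: hand stamp with turned wooden handle 31 x 40 x 78 mm; origin centre of its underside.
- spool: Bystander: ribbon spool, diameter 63 mm, 24 mm high; origin centre of its underside.
- tongs: Bystander: praline tongs 27 x 160 x 12 mm lying flat; origin centre of its underside.

How it is judged:
By the outcome, as a careful person would: the job done as asked, in the order asked, and still so for the second after the job is handed in, with the robot touching nothing.
It also fails if it takes over 32 s, if anything falls off the work surface, if the arm or the gripper's body presses on something with over 40 N, if the wrist force passes 120 N, or if a joint passes its speed limit or range.

ROBOT

A 6-joint arm with a two-finger parallel gripper is mounted at the origin on a cart in front of the work surface, level with it; the furniture and walls round the work are solid. World frame = base frame: x ahead of the robot, y to its left, z up, the work surface at z = 0. Lengths are in m, angles in rad, forces in N, time in s.
With the tool pointing down it reaches from about 0.325 to 0.775 m from the base axis. Payload 5.5 kg.
Tool frame: the origin (TCP) lies on the centre line of the jaws, within the pads' length; the fingertips stand 25 mm ahead of it and the grasp point (between the pads) lies 6 mm ahead of it; z points along the fingers, y is the direction in which the jaws open and shut (so a half turn about z gives the same grasp; the last joint's range is limited). The gripper opens to 85 mm and grips with 20 to 120 N. Pads are 22 mm wide; open, the fingers measure 114 mm over their backs; the gripper's body (76 mm by 85 mm) begins 54 mm behind the grasp point. The pads swing forward as they close: fully open they stand 13 mm farther back than shut.
Start: joints at [1.074, 0.091, 1.231, -0, 1.82, -0.057], TCP at [0.255, 0.543, 0.256] pointing down, gripper open.
Joint ranges: [-2.87, 2.87], [-0.86, 2.18], [0.17, 2.46], [-1.51, 4.65], [0.06, 2.69], [-2.65, 2.65]. Speed limits (rad/s): [2.57, 2.57, 3.01, 3.14, 3.14, 3.14].

INTERFACE

Orientations are given as a rotation vector (axis times angle).
In Python, from rig import r gives the robot as it stands.
- The arm moves only by the tool step_arm, never from a script. Its argument "commands" is a list of rows, each a list of 7 numbers: the shift along the world's x, y, z in mm, then the turn, a rotation vector about the world's x, y, z in degrees, then the opening in per cent of the stroke, from 0 (shut) to 100 (fully open). A call has 1 to 20 rows; each row is the pose to reach, as a shift and turn from the pose commanded when the call began; what a row does not reach only later rows make up. A row lasts 1/10 s, in which the tool goes at most 50 mm and 8.59 degrees, less where a joint would pass 70% of its speed; a pose out of reach is approached as far as the arm can. A call with a gripper value outside its range is refused whole. The fingers move at their own pace and stop on an object; "newtons" is the grip in N (left out, the last holds). Time passes only in rows, so rows that repeat a pose let the fingers close. It gives the time, the measured TCP pose, the force and the opening at its end, in the units of the state.
- r.get_state(): the state, without advancing time (a new reading comes with each control period).
- r.capture(name): name is "side" or "top" or "wrist"; returns (picture, depth): 420x560x3 uint8, red, green, blue; 420x560 float32, m along the optical axis (not along the pixel's ray), 0 where there is no reading.
- r.camera_params(name): a dict with "fx", "fy", "cx", "cy" (pixels), "k1" (the pictures are not rectified: a ray, as slopes to the right and down, at radius r is drawn at 1 + k1 r^2 times it, then the intrinsics apply), "eye" and "rotation" of the camera in the world. Camera axes: x right, y down, z forward; pixel columns grow to the right and rows downward; lengths in m; the calibration is good to about 2 mm. A picture is of the moment at which its call begins: read the wrist's pose just before it. camera_params takes no time and is no camera call; for the wrist camera it gives the pose at the moment of the call.
- r.hand_in(): hands the job in, once; it reports no verdict.
The state is a dict: "t": time; "qpos": joint angles; "joint_velocities": joint speeds; "joint_torque": joint torques, N m; "position": TCP position; "ee_rot": TCP orientation; "contact_force": force on the tool from outside, world axes, zero at the start; "ft_torque": the same for the moment, N m; "opening": finger opening in m.
Only numpy, scipy, OpenCV 4.12 (cv2) and the standard library are available. Lean on these libraries where they do the work, as an engineer would, in place of code of your own. Each camera call takes 0.05 s, during which the arm holds its last target. There are 200 camera calls.

## Working session

There is one attempt and no reset: what is moved stays moved. The work goes in short steps, Python scripts to look and compute and a tool call to move; the robot and the scene stay as the last step left them, time stands still between calls to the robot, and variables do not carry over. Pictures are saved under pics/ and viewed, about 8 in all and at most 12, crops included, and the job is handed in when it is done.

Besides the shell and the picture viewer there is one more tool, called after "Emit:" by a JSON object that holds its "fn" and its "kwargs". step_arm: Moves the arm, as the interface text tells. Its arguments: {"type":"object","properties":{"commands":{"type":"array","items":{"type":"array","items":{"type":"number"}}},"newtons":{"type":"number"}},"required":["commands"]}

```bash
mkdir -p pics; cat > h.py <<'E'
import numpy as np, cv2
from rig import r
def grab(n,f=None):
    p=r.camera_params(n); im,d=r.capture(n)
    if f: cv2.imwrite('pics/'+f,im[:,:,::-1])
    return p,im,d
def ray(p,u,v):
    x=np.array([(u-p['cx'])/p['fx'],(v-p['cy'])/p['fy']]); s=x.copy()
    for _ in range(20): s=x/(1+p['k1']*(s@s))
    return s
def pt(p,u,v,z):   # on plane z
    d=np.array(p['rotation'])@np.append(ray(p,u,v),1); e=np.array(p['eye'])
    return e+d*(z-e[2])/d[2]
def cloud(p,d):
    h,w=d.shape; u,v=np.meshgrid(np.arange(w),np.arange(h))
    x=np.stack([(u-p['cx'])/p['fx'],(v-p['cy'])/p['fy']],-1); s=x.copy()
    for _ in range(20): s=x/(1+p['k1']*(s**2).sum(-1,keepdims=True))
    c=np.concatenate([s*d[...,None],d[...,None]],-1)
    return c@np.array(p['rotation']).T+np.array(p['eye'])
E
python3 - <<'E'
from h import *
print(r.get_state())
for n in('top','side'):
    p,im,d=grab(n,n+'1.png'); print(n,p); np.savez(n+'1.npz',im=im,d=d)
E
```

```text
{'t': 0.0, 'qpos': array([ 1.07429955e+00,  9.18730591e-02,  1.23194189e+00,  2.70571712e-06,
        1.81983085e+00, -5.66840850e-02]), 'joint_velocities': array([ 1.16534782e-03,  1.54957775e-04, -1.79555230e-04,  1.58259582e-03,
        9.17872676e-04,  5.84015795e-05]), 'joint_torque': array([-9.14858483e-04, -4.58720326e+01, -4.18027854e+01, -1.37428304e-05,
        1.12923566e-02,  1.00006318e-05]), 'position': array([0.25533126, 0.54267557, 0.25511072]), 'ee_rot': array([-0.68517724, -3.06538556,  0.00310081]), 'contact_force': array([-0.64221692,  0.00963071,  0.22375739]), 'ft_torque': array([-0.00702657, -0.01105315, -0.00958229]), 'opening': 0.08551838338737541}
top {'fx': 458.6669257537504, 'fy': 458.6669257537504, 'cx': 282.01403819304204, 'cy': 206.2755543445913, 'k1': 0.006267710062057248, 'eye': array([ 0.31186567, -0.05728818,  1.50392049]), 'rotation': array([-2.14405551,  2.17472331, -0.13295358])}
side {'fx': 416.4449544457732, 'fy': 416.4449544457732, 'cx': 281.58046050540287, 'cy': 212.52579789274193, 'k1': 0.0008418304682569374, 'eye': array([0.6853084 , 0.67069244, 0.94038241]), 'rotation': array([-0.32405821, -2.85706306,  1.06999092])}
```

View pics/top1.png

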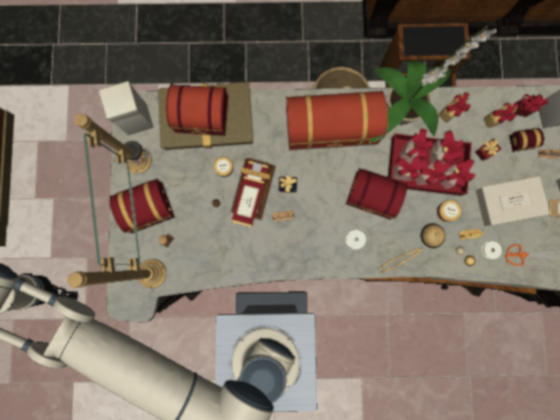

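View pics/side1.png

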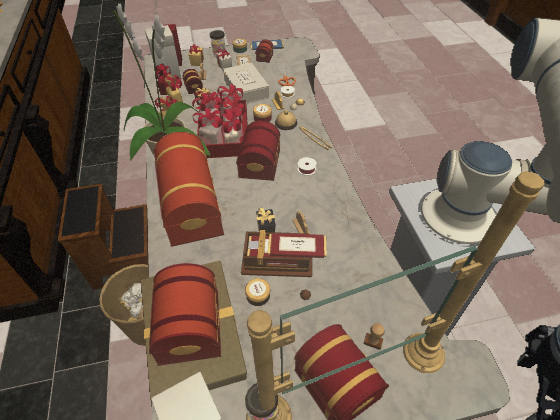

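The top view shows the dispenser at about px (252,190), with its bridge to the far side at (257,170) and the bar's label at (248,200). The open front faces the robot. The nearest goods are the ballotin (288,184), tongs (283,215), praline (216,203) and tin (223,167).

```bash
sed -i "s/np.array(p\['rotation'\])/cv2.Rodrigues(np.array(p['rotation']))[0]/" h.py
python3 - <<'E'
from h import *
p=r.camera_params('top'); z=np.load('top1.npz'); im,d=z['im'],z['d']
c=cloud(p,d); 
sub=np.s_[150:235,205:305]
cc=c[sub]; print('table z',np.median(cc[...,2]))
h=cc[...,2]
# whole dispenser blob
m=((h>0.035)).astype(np.uint8)
n,l,s,ce=cv2.connectedComponentsWithStats(m)
for i in range(1,n):
    if s[i,4]>40: 
        P=cc[l==i]; rect=cv2.minAreaRect((P[:,:2]*1000).astype(np.float32)); print(s[i],P.mean(0),rect,P[:,2].max())
cv2.imwrite('pics/z1.png',cv2.resize(im[sub][:,:,::-1],None,fx=7,fy=7,interpolation=cv2.INTER_CUBIC))
p=r.camera_params('side'); z=np.load('side1.npz');im=z['im']
cv2.imwrite('pics/z2.png',cv2.resize(im[200:300,220:340][:,:,::-1],None,fx=6,fy=6,interpolation=cv2.INTER_CUBIC))
E
```

```text
table z -0.0005389158579227615
[ 10   7  15  19 129] [0.62683471 0.13234409 0.03786024] ((625.7758178710938, 132.8299102783203), (59.83085632324219, 45.880374908447266), 0.3019687533378601) 0.04439399769427599
[  27    8   41   69 1766] [0.53607082 0.03630046 0.07612215] ((475.504150390625, 28.341407775878906), (340.9347839355469, 142.1387481689453), 4.990697383880615) 1.5039204912034938
[ 74  26  19  16 287] [ 0.55895992 -0.08082786  0.06542782] ((449.5660400390625, -79.66352844238281), (58.198570251464844, 275.9801330566406), 89.22584533691406) 1.5039204912034938
[69 63 19  6 49] [ 0.45703976 -0.06129103  0.07485886] ((396.3074645996094, -48.35939025878906), (54.53192138671875, 160.83164978027344), 77.30612182617188) 1.5039204912034938
```

View pics/z1.png

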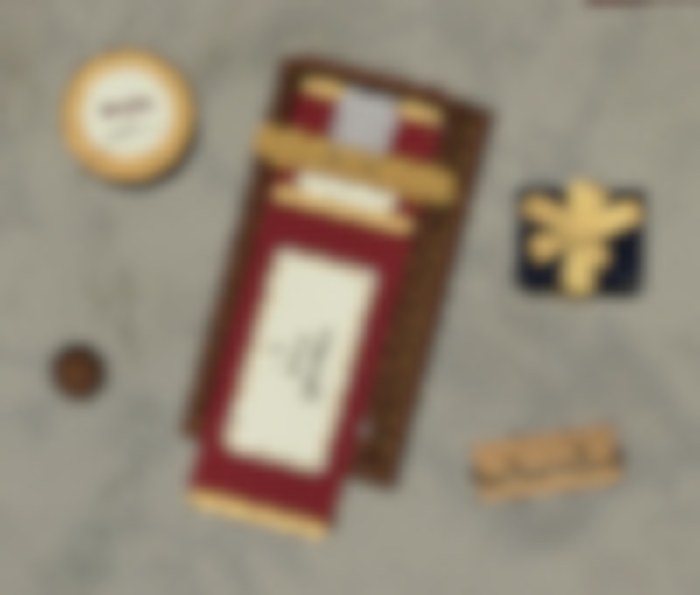

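View pics/z2.png

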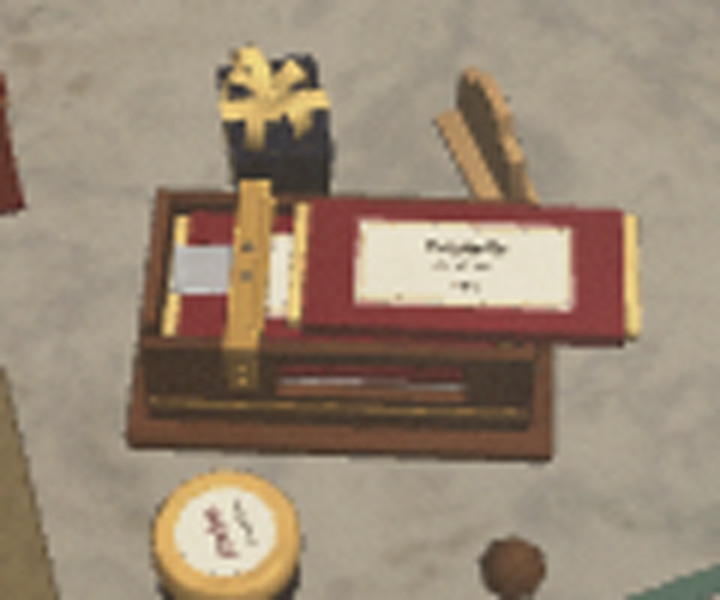

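The zoomed views show the bar's corners in the top crop at (275,192), (413,228), (323,538) and (190,497). The bridge runs from (258,142) to (455,185). The bar is just in front of the bridge and yawed with the chute.

```bash
python3 - <<'E'
from h import *
p=r.camera_params('top')
f=lambda x,y,z: pt(p,205+(x+.5)/7-.5,150+(y+.5)/7-.5,z)*1000
B=[f(x,y,.0745)[:2] for x,y in((275,187),(413,231),(325,538),(190,493))]
B=np.array(B);print(B.round(1),B.mean(0), [np.linalg.norm(B[i]-B[(i+1)%4]) for i in range(4)])
ax=(B[0]+B[1]-B[2]-B[3])/2; print('yaw bar',np.degrees(np.arctan2(ax[1],ax[0])))
br=[f(x,y,.073)[:2] for x,y in((264,123),(458,170),(451,203),(254,155))]
br=np.array(br); print('bridge',br.round(1),br.mean(0))
# base corners
b=[f(x,y,.0)[:2] for x,y in((490,108),(393,488))]; print(b,np.degrees(np.arctan2(*(b[0]-b[1])[::-1])))
q=r.camera_params('side'); g=lambda x,y,z: pt(q,220+(x+.5)/6-.5,200+(y+.5)/6-.5,z)*1000
S=np.array([g(x,y,.0745)[:2] for x,y in((303,203),(638,214),(625,335),(290,324))]);print('side bar',S.round(1),S.mean(0),[np.linalg.norm(S[i]-S[(i+1)%4]) for i in range(4)])
ax=(S[0]+S[3]-S[1]-S[2])/2; print('yaw',np.degrees(np.arctan2(ax[1],ax[0])))
D=np.array([g(x,y,.0)[:2] for x,y in((128,447),(551,460))]);print('base left edge',D,np.linalg.norm(D[0]-D[1]),np.degrees(np.arctan2(*(D[0]-D[1])[::-1])))
E
```

```text
[[583.6  58.7]
 [562.6  -3.5]
 [424.3  37. ]
 [445.3  97.2]] [503.96226977  47.34177293] [np.float64(65.64972219270634), np.float64(144.10524993573344), np.float64(63.74596717319427), np.float64(143.59035279680228)]
yaw bar -15.959131728333894
bridge [[613.5  63.6]
 [590.6 -24.1]
 [575.5 -20.8]
 [598.8  68.2]] [594.56767317  21.74791421]
[array([634.63006817, -38.01546518]), array([453.27449553,   9.82783682])] -14.778467260385899
side bar [[ 5.681e+02 -5.000e-01]
 [ 4.263e+02  3.870e+01]
 [ 4.504e+02  9.930e+01]
 [ 5.868e+02  6.190e+01]] [507.88546303  49.84049692] [np.float64(147.10570264240303), np.float64(65.243636868251), np.float64(141.4304159006899), np.float64(65.16180536605259)]
yaw -15.391667971249523
base left edge [[661.45670721  58.44128611]
 [481.05175697 107.05470353]] 186.84006644037558 -15.08117773930542
```

```bash
python3 - <<'E'
from h import *
for n,bx in(('top',[(75,280),(105,277),(153,273),(110,265),(95,220),(130,220),(82,120),(105,140),(138,150)]),('side',[(535,182),(518,215),(425,345),(262,318),(262,400),(370,290),(375,358),(440,250)])):
    p=r.camera_params(n); c=cloud(p,np.load(n+'1.npz')['d'])
    for u,v in bx: print(n,u,v,c[v,u].round(3))
E
```

```text
top 75 280 [0.282 0.363 0.56 ]
top 105 277 [0.284 0.351 0.432]
top 153 273 [0.285 0.344 0.06 ]
top 110 265 [0.311 0.36  0.38 ]
top 95 220 [0.417 0.382 0.423]
top 130 220 [0.447 0.405 0.106]
top 82 120 [0.657 0.416 0.437]
top 105 140 [0.645 0.414 0.299]
top 138 150 [0.667 0.387 0.1  ]
side 535 182 [0.286 0.371 0.561]
side 518 215 [0.286 0.377 0.503]
side 425 345 [0.303 0.372 0.068]
side 262 318 [0.657 0.419 0.442]
side 262 400 [0.671 0.431 0.155]
side 370 290 [ 0.344  0.179 -0.005]
side 375 358 [ 0.397  0.35  -0.004]
side 440 250 [0.113 0.107 0.003]
```

```bash
python3 - <<'E'
from h import *
p=r.camera_params('wrist'); s=r.get_state()
R=cv2.Rodrigues(s['ee_rot'])[0]; print(p,'cam in tool',R.T@(p['eye']-s['position']),'tool axes',R.round(2).tolist())
E
```

```text
{'fx': 318.3888850349533, 'fy': 318.3888850349533, 'cx': 276.2434651370571, 'cy': 210.31205579200957, 'k1': -0.024351326185561673, 'eye': array([0.18474907, 0.57539641, 0.37264936]), 'rotation': array([2.42572214, 1.53842691, 0.2332043 ])} cam in tool [ 0.07780961 -0.00069663 -0.11739035] tool axes [[-0.9, 0.43, -0.0], [0.43, 0.9, -0.0], [0.0, -0.0, -1.0]]
```

Emit:
{"fn": "step_arm", "kwargs": {"commands": [[0, 0, 0, 0, 0, 0, 0], [-18, -38, 0, 0, 0, 0, 0], [-37, -78, 0, 0, 0, 0, 0], [-55, -118, 0, 0, 0, 0, 0], [-74, -157, 0, 0, 0, 0, 0], [-92, -196, 0, 0, 0, 0, 0], [-110, -235, 0, 0, 0, 0, 0], [-110, -235, 0, 0, 0, 0, 0]], "newtons": 40}}

```text
t: 0.9
position: [0.144, 0.3051, 0.2578]
ee_rot: [0.685, 3.064, 0.006]
contact_force: [-0.6, 0.3, 0.1]
opening: 0.0003
```

Emit:
{"fn": "step_arm", "kwargs": {"commands": [[39, -20, 0, 0, 0, 0, 0], [74, -46, 0, 0, 0, 0, 0], [106, -76, 0, 0, 0, 0, 0], [134, -111, 0, 0, 0, 0, 0], [157, -149, 0, 0, 0, 0, 0], [175, -190, 0, 0, 0, 3, 0], [215, -206, 0, 0, 0, 6, 0], [255, -226, 0, 0, 0, 8, 0], [295, -244, 0, 0, 0, 10.2, 0], [325, -253, 0, 0, 0, 10.2, 0], [325, -253, 0, 0, 0, 10.2, 0], [325, -253, 0, 0, 0, 10.2, 0], [325, -253, 0, 0, 0, 10.2, 0]]}}

```text
t: 2.2
position: [0.47, 0.0554, 0.2563]
ee_rot: [-0.409, -3.115, -0.0]
contact_force: [-0.1, -0.2, 0.6]
opening: -0.0003
```

```bash
python3 - <<'E'
from h import *
s=r.get_state(); print(s['position'],s['qpos'].round(2),np.abs(s['joint_velocities']).max(),s['contact_force'])
p,im,d=grab('wrist','w1.png'); np.savez('w1.npz',im=im,d=d,eye=p['eye'],rot=p['rotation']);print(p['eye'])
E
```

```text
[0.46999158 0.05535304 0.25634328] [ 0.05 -0.25  1.55  0.    1.84 -1.26] 0.02217860773701168 [-0.09443647 -0.24961367  0.55255378]
[0.39458516 0.07491872 0.37377238]
```

View pics/w1.png

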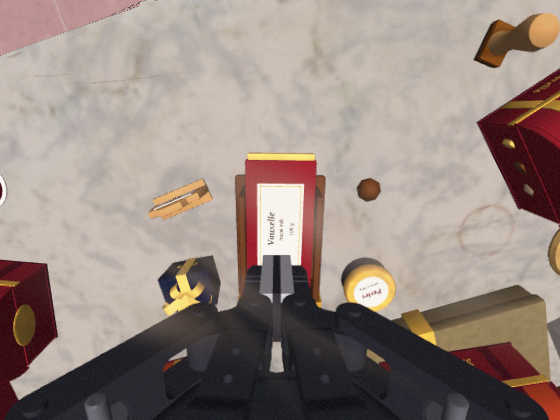

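The wrist view shows the bar's near edge at row about 153, from column 248 to 316, with the long sides parallel to the image columns. The dispenser walls are at columns 236 and 325. The tool is aligned with the chute.

```bash
python3 - <<'E'
from h import *
p=r.camera_params('wrist'); z=np.load('w1.npz');p['eye']=z['eye'];p['rotation']=z['rot'];im=z['im'].astype(int);d=z['d']
print('depth z bar',cloud(p,d)[180:230:10,260:310:15,2].round(4).tolist())
red=((im[...,0]>90)&(im[...,1]<60)&(im[...,2]<80))
A=[];Bq=[]
for v in (175,190,205,220,235):
    u=np.where(red[v,230:330])[0]+230; print(v,u.min(),u.max())
    A.append(pt(p,u.min()-.5,v,.0745)*1000);Bq.append(pt(p,u.max()+.5,v,.0745)*1000)
A=np.array(A);Bq=np.array(Bq)
for X in(A,Bq): v=X[-1]-X[0];print(X[0],X[-1],np.degrees(np.arctan2(v[1],v[0])))
gold=(im[...,0]>150)&(im[...,2]<110)&(im[...,0]-im[...,2]>70)
vs=[np.where(gold[145:165,u])[0].min()+145 for u in range(252,314,6)];print(vs)
# also first rows red
f=[pt(p,u,np.median(vs)-.5,.0745)*1000 for u in(252,282,312)]; print('front edge',f)
a=np.array([np.cos(np.radians(-15)),np.sin(np.radians(-15))]); l=np.array([-a[1],a[0]])
print('widths',(A[:,:2]@l).round(1),(Bq[:,:2]@l).round(1),'front along',[x[:2]@a for x in f])
t=r.get_state()['position'][:2]*1000;print('tcp lat/along',t@l,t@a)
# wall outer corners near table
for nme,u,v in(('wallL',236,177),('wallR',325,177)): 
    q=pt(p,u,v,.068)*1000; print(nme,q,q[:2]@l,q[:2]@a)
E
```

```text
depth z bar [[0.0731, 0.0748, 0.0754, 0.0732], [0.0755, 0.0736, 0.0741, 0.0738], [0.0746, 0.0743, 0.0757, 0.0736], [0.0751, 0.0748, 0.0749, 0.0735], [0.0741, 0.0739, 0.0743, 0.0734]]
175 293 315Traceback (most recent call last):
  File "<stdin>", line 7, in <module>
    return umr_minimum(a, axis, None, out, keepdims, initial, where)
ValueError: zero-size array to reduction operation minimum which has no identity
```

```bash
python3 - <<'E'
from h import *
p=r.camera_params('wrist'); z=np.load('w1.npz');p['eye']=z['eye'];p['rotation']=z['rot'];im=z['im'].astype(int);d=z['d']
a=np.array([np.cos(np.radians(-15)),np.sin(np.radians(-15))]); l=np.array([-a[1],a[0]])
red=im[...,0]-im[...,1]>45
for v in (165,180,195,210,225,240):
    row=im[v,228:335,0]; u=np.where(red[v,228:335])[0]+228
    q=[pt(p,x,v,.0745)[:2]*1000 for x in(u.min()-.5,u.max()+.5)]
    print(v,u.min(),u.max(),[(x@l).round(1) for x in q],[(x@a).round(1) for x in q])
print(im[190,228:262].tolist()); print(im[190,308:332].tolist()); print(im[148:166,280].tolist())
f=[pt(p,u,152.5,.0745)[:2]*1000 for u in(252,282,312)]; print('front',[(x@a).round(1) for x in f])
t=r.get_state()['position'][:2]*1000;print('tcp lat/along',t@l,t@a)
for u,v in((236,177),(325,177)): 
    q=pt(p,u,v,.068)[:2]*1000; print(q@l,q@a)
E
```

```text
165 245 316 [np.float64(144.1), np.float64(212.1)] [np.float64(411.3), np.float64(411.3)]
180 245 323 [np.float64(143.7), np.float64(219.3)] [np.float64(425.7), np.float64(425.7)]
195 246 314 [np.float64(144.2), np.float64(211.2)] [np.float64(440.5), np.float64(440.5)]
210 239 313 [np.float64(136.9), np.float64(210.8)] [np.float64(455.8), np.float64(455.8)]
225 238 313 [np.float64(135.3), np.float64(211.4)] [np.float64(471.5), np.float64(471.5)]
240 238 312 [np.float64(134.7), np.float64(210.9)] [np.float64(487.8), np.float64(487.8)]
[[188, 178, 172], [188, 175, 169], [191, 179, 172], [186, 175, 168], [189, 177, 170], [188, 178, 170], [178, 166, 160], [126, 107, 96], [117, 81, 68], [131, 90, 68], [133, 90, 70], [133, 89, 69], [126, 87, 72], [96, 75, 65], [95, 74, 66], [99, 77, 70], [97, 74, 68], [124, 79, 74], [162, 78, 76], [166, 75, 76], [164, 76, 79], [164, 78, 79], [165, 79, 79], [168, 82, 81], [165, 78, 80], [167, 81, 80], [165, 81, 81], [166, 81, 81], [182, 109, 107], [230, 194, 186], [248, 244, 238], [246, 238, 224], [244, 226, 177], [247, 244, 238]]
[[175, 76, 81], [172, 73, 76], [175, 75, 77], [175, 75, 79], [169, 69, 73], [172, 73, 76], [161, 68, 70], [114, 67, 65], [90, 67, 58], [88, 67, 59], [92, 68, 59], [104, 73, 59], [133, 86, 65], [138, 89, 65], [136, 89, 66], [130, 85, 61], [136, 106, 92], [172, 162, 154], [198, 186, 179], [198, 186, 178], [199, 188, 178], [197, 185, 178], [200, 188, 178], [198, 186, 179]]
[[202, 191, 182], [205, 192, 184], [201, 191, 182], [204, 190, 183], [197, 183, 171], [192, 156, 89], [247, 225, 122], [250, 231, 127], [250, 228, 124], [249, 224, 118], [248, 222, 118], [242, 205, 107], [183, 108, 73], [163, 50, 57], [164, 50, 59], [161, 50, 55], [165, 53, 62], [162, 49, 57]]
front [np.float64(399.6), np.float64(399.6), np.float64(399.6)]
tcp lat/along 175.18398546784658 439.53700102725753
134.8356037195517 424.0938779449743
221.65654662081738 424.1108127607282
```

Emit:
{"fn": "step_arm", "kwargs": {"commands": [[20, -4, -30, 0, 0, 0, 0], [42, -8, -70, 0, 0, 0, 0], [42, -8, -110, 0, 0, 0, 0], [42, -8, -135, 0, 0, 0, 0], [42, -8, -147, 0, 0, 0, 0], [42, -8, -150, 0, 0, 0, 0], [42, -8, -152, 0, 0, 0, 0], [42, -8, -152, 0, 0, 0, 0]]}}

```text
t: 3.05
position: [0.5132, 0.0471, 0.1063]
ee_rot: [0.409, 3.112, 0.001]
contact_force: [-0.1, -0.7, -0.4]
opening: 0.0
```

Emit:
{"fn": "step_arm", "kwargs": {"commands": [[0, 0, -1, 0, 0, 0, 0], [0, 0, -2, 0, 0, 0, 0], [0, 0, -3, 0, 0, 0, 0], [0, 0, -4, 0, 0, 0, 0], [0, 0, -5, 0, 0, 0, 0], [0, 0, -6, 0, 0, 0, 0], [0, 0, -6, 0, 0, 0, 0], [0, 0, -6, 0, 0, 0, 0]]}}

```text
t: 3.85
position: [0.5128, 0.047, 0.0994]
ee_rot: [0.41, 3.113, 0.0]
contact_force: [-2.0, 0.2, 6.4]
opening: -0.0003
```

Emit:
{"fn": "step_arm", "kwargs": {"commands": [[0, 0, -2, 0, 0, 0, 0], [0, 0, -4, 0, 0, 0, 0], [0, 0, -6, 0, 0, 0, 0], [0, 0, -8, 0, 0, 0, 0], [0, 0, -10, 0, 0, 0, 0], [0, 0, -12, 0, 0, 0, 0], [0, 0, -14, 0, 0, 0, 0], [0, 0, -15, 0, 0, 0, 0], [0, 0, -15, 0, 0, 0, 0], [0, 0, -15, 0, 0, 0, 0]]}}

```text
t: 4.85
position: [0.5134, 0.047, 0.0861]
ee_rot: [0.41, 3.111, 0.001]
contact_force: [-2.7, 0.4, 12.5]
opening: -0.0002
```

```bash
python3 - <<'E'
from h import *
s=r.get_state();print(s['position'],s['contact_force'],s['ft_torque'])
p,im,d=grab('side'); cv2.imwrite('pics/s2.png',cv2.resize(im[190:310,210:350][:,:,::-1],None,fx=5,fy=5,interpolation=cv2.INTER_CUBIC))
E
```

```text
[0.51341593 0.04699558 0.08610224] [-2.66230761  0.35168159 12.4762304 ] [ 0.01289379  0.63285109 -0.06544884]
```

View pics/s2.png

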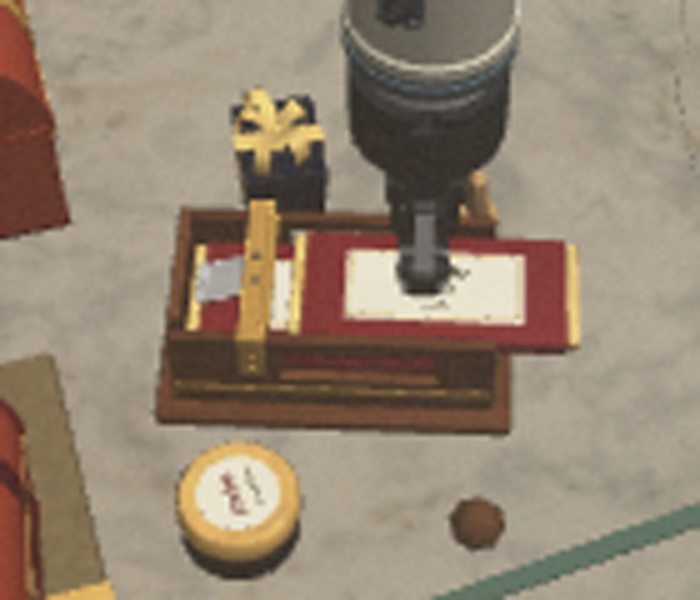

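The bar is pressed down flat below the bridge, with the fingertip at (425,270) on its label and its far edge at (298,285), in front of the bridge. I'll press slightly more and slide.

Emit:
{"fn": "step_arm", "kwargs": {"commands": [[0, 0, -1, 0, 0, 0, 0], [1.9, -0.5, -1.2, 0, 0, 0, 0], [3.9, -1, -1.2, 0, 0, 0, 0], [5.8, -1.6, -1.2, 0, 0, 0, 0], [7.7, -2.1, -1.2, 0, 0, 0, 0], [9.7, -2.6, -1.2, 0, 0, 0, 0], [11.6, -3.1, -1.2, 0, 0, 0, 0], [13.5, -3.6, -1.2, 0, 0, 0, 0], [15.5, -4.1, -1.2, 0, 0, 0, 0], [17.4, -4.7, -1.2, 0, 0, 0, 0], [19.3, -5.2, -1.2, 0, 0, 0, 0], [21.3, -5.7, -1.2, 0, 0, 0, 0], [23.2, -6.2, -1.2, 0, 0, 0, 0], [25.1, -6.7, -1.2, 0, 0, 0, 0], [25.1, -6.7, -1.2, 0, 0, 0, 0]]}}

```text
t: 6.4
position: [0.5388, 0.0405, 0.0852]
ee_rot: [0.409, 3.111, 0.002]
contact_force: [-1.9, 0.8, 13.2]
opening: 0.0
```

```bash
python3 - <<'E'
from h import *
s=r.get_state();print(s['position'],s['contact_force'],s['ft_torque'])
p,im,d=grab('side'); cv2.imwrite('pics/s3.png',cv2.resize(im[190:310,210:350][:,:,::-1],None,fx=5,fy=5,interpolation=cv2.INTER_CUBIC))
E
```

```text
[0.53883099 0.0405029  0.08524629] [-1.90192648  0.75472806 13.2356527 ] [ 0.10477791  0.54630065 -0.00209883]
```

View pics/s3.png

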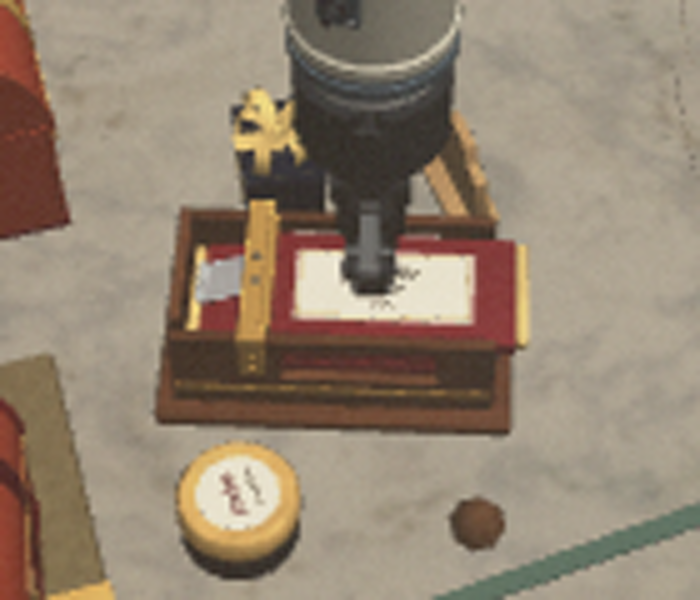

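The bar moves with the fingertips: its far end has gone under the bridge and its near edge is at (522,295). I'll continue.

Emit:
{"fn": "step_arm", "kwargs": {"commands": [[1.9, -0.5, 0, 0, 0, 0, 0], [3.9, -1, 0, 0, 0, 0, 0], [5.8, -1.6, 0, 0, 0, 0, 0], [7.7, -2.1, 0, 0, 0, 0, 0], [9.7, -2.6, 0, 0, 0, 0, 0], [11.6, -3.1, 0, 0, 0, 0, 0], [13.5, -3.6, 0, 0, 0, 0, 0], [15.5, -4.1, 0, 0, 0, 0, 0], [17.4, -4.7, 0, 0, 0, 0, 0], [19.3, -5.2, 0, 0, 0, 0, 0], [21.3, -5.7, 0, 0, 0, 0, 0], [23.2, -6.2, 0, 0, 0, 0, 0], [23.2, -6.2, 0, 0, 0, 0, 0]]}}

```text
t: 7.75
position: [0.5615, 0.0343, 0.0846]
ee_rot: [0.409, 3.112, 0.002]
contact_force: [-2.7, 1.2, 11.7]
opening: 0.0002
```

Emit:
{"fn": "step_arm", "kwargs": {"commands": [[1, -0.3, 0, 0, 0, 0, 0], [1.9, -0.5, 0, 0, 0, 0, 0], [2.9, -0.8, 0, 0, 0, 0, 0], [2.9, -0.8, 0, 0, 0, 0, 0]]}}

```text
t: 8.15
position: [0.5643, 0.0336, 0.0847]
ee_rot: [0.409, 3.113, 0.001]
contact_force: [-4.2, 0.6, 11.3]
opening: 0.0002
```

```bash
python3 - <<'E'
from h import *
s=r.get_state();print(s['position'],s['contact_force'],s['ft_torque'])
p,im,d=grab('side'); cv2.imwrite('pics/s4.png',cv2.resize(im[190:310,210:350][:,:,::-1],None,fx=5,fy=5,interpolation=cv2.INTER_CUBIC))
E
```

```text
[0.5642928  0.03358108 0.08466179] [-4.16900009  0.63051734 11.28555587] [0.19935328 0.76312892 0.01011859]
```

View pics/s4.png

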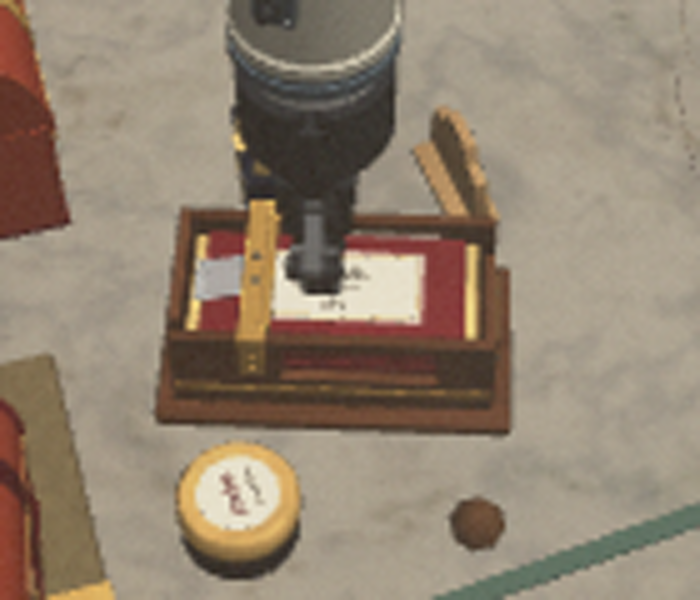

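The bar is nearly home, with its near band at (470,290) inside the walls. I'll nudge on until the back wall answers.

Emit:
{"fn": "step_arm", "kwargs": {"commands": [[0.5, -0.1, 0, 0, 0, 0, 0], [1, -0.3, -0.5, 0, 0, 0, 0], [1, -0.3, -0.5, 0, 0, 0, 0]]}}

```text
t: 8.5
position: [0.5652, 0.0333, 0.0842]
ee_rot: [0.409, 3.113, 0.002]
contact_force: [-4.4, 2.7, 12.5]
opening: 0.0001
```

Emit:
{"fn": "step_arm", "kwargs": {"commands": [[0.5, -0.1, 0, 0, 0, 0, 0], [1, -0.3, 0, 0, 0, 0, 0], [1, -0.3, 0, 0, 0, 0, 0]]}}

```text
t: 8.8
position: [0.5653, 0.0333, 0.084]
ee_rot: [-0.409, -3.114, -0.002]
contact_force: [-8.5, 2.1, 13.4]
opening: 0.0002
```

Emit:
{"fn": "step_arm", "kwargs": {"commands": [[0.5, -0.1, 0, 0, 0, 0, 0], [1, -0.3, 0, 0, 0, 0, 0], [1, -0.3, 0, 0, 0, 0, 0]]}}

```text
t: 9.1
position: [0.5658, 0.0332, 0.0838]
ee_rot: [-0.409, -3.113, -0.002]
contact_force: [-9.4, 2.4, 13.2]
opening: 0.0004
```

Emit:
{"fn": "step_arm", "kwargs": {"commands": [[0.5, -0.1, 0, 0, 0, 0, 0], [1, -0.3, 0, 0, 0, 0, 0], [1, -0.3, 0, 0, 0, 0, 0]]}}

```text
t: 9.4
position: [0.5667, 0.0329, 0.0836]
ee_rot: [-0.409, -3.113, -0.002]
contact_force: [-9.5, 2.3, 14.2]
opening: 0.0001
```

The push force levels off at about 0.7 × the press, so the bar is on the back wall and the fingertips are slipping. I'll lift straight off.

Emit:
{"fn": "step_arm", "kwargs": {"commands": [[0, 0, 2, 0, 0, 0, 0], [0, 0, 4, 0, 0, 0, 0], [0, 0, 6, 0, 0, 0, 0], [0, 0, 8, 0, 0, 0, 0], [0, 0, 10, 0, 0, 0, 0], [0, 0, 13, 0, 0, 0, 0], [0, 0, 20, 0, 0, 0, 0], [0, 0, 40, 0, 0, 0, 0], [-20, 0, 80, 0, 0, 0, 0], [-60, 0, 120, 0, 0, 0, 0], [-100, 5, 150, 0, 0, 0, 0], [-130, 10, 170, 0, 0, 0, 0], [-130, 10, 170, 0, 0, 0, 0], [-130, 10, 170, 0, 0, 0, 0]]}}

```text
t: 10.8
position: [0.4378, 0.042, 0.253]
ee_rot: [0.409, 3.111, 0.001]
contact_force: [-0.4, 0.2, -0.1]
opening: 0.0003
```

```bash
python3 - <<'E'
from h import *
s=r.get_state();print(s['t'],s['position'],s['contact_force'])
p,im,d=grab('wrist'); q,im2,_=grab('side')
c=cloud(p,d);np.savez('w2.npz',im=im,d=d,eye=p['eye'],rot=p['rotation'])
A=cv2.resize(im[60:300,140:420],(560,480)); B=cv2.resize(im2[190:310,225:325],None,fx=2.4,fy=4)
B=cv2.resize(im2[190:290,225:325],(240,240)); B=cv2.copyMakeBorder(B,0,240,0,0,cv2.BORDER_CONSTANT)
cv2.imwrite('pics/f1.png',np.hstack([A,B])[:,:,::-1])
E
```

```text
10.8 [0.43778979 0.04203748 0.25299055] [-0.40802464  0.17454205 -0.07793465]
```

View pics/f1.png

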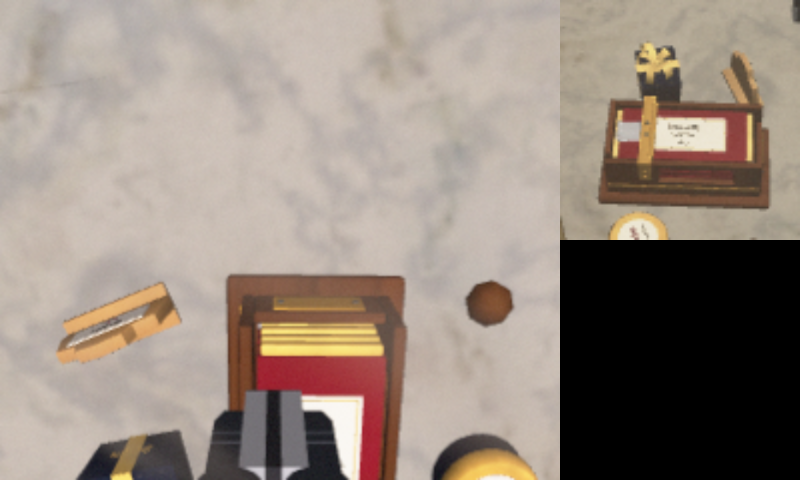

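The bar lies flat, held under the bridge, with its near-end bands lined up with those of the stack below at (320,325–355). The neighbouring goods have not moved. One numeric check on how far home it is.

```bash
python3 - <<'E'
from h import *
p=r.camera_params('wrist'); z=np.load('w2.npz');p['eye']=z['eye'];p['rotation']=z['rot'];im=z['im'].astype(int);d=z['d']
a=np.array([np.cos(np.radians(-15)),np.sin(np.radians(-15))])
print([(v,*im[v,310]) for v in range(216,244)])
c=cloud(p,d)
print('bar top z near end',np.nanmedian(c[242:252,275:325,2]))
for v in range(218,242,1): print(v,(c[v,285:325]@[0,0,1]).mean().round(4),(np.median(c[v,285:325,:2],0)@a*1000).round(1),(pt(p,310,v,.065)[:2]@a*1000).round(1))
t=r.camera_params('side')
E
```

```text
[(216, np.int64(116), np.int64(85), np.int64(69)), (217, np.int64(135), np.int64(93), np.int64(73)), (218, np.int64(133), np.int64(92), np.int64(72)), (219, np.int64(133), np.int64(95), np.int64(73)), (220, np.int64(134), np.int64(92), np.int64(69)), (221, np.int64(156), np.int64(117), np.int64(80)), (222, np.int64(221), np.int64(181), np.int64(108)), (223, np.int64(167), np.int64(135), np.int64(82)), (224, np.int64(218), np.int64(177), np.int64(102)), (225, np.int64(248), np.int64(226), np.int64(129)), (226, np.int64(245), np.int64(222), np.int64(124)), (227, np.int64(186), np.int64(148), np.int64(90)), (228, np.int64(211), np.int64(173), np.int64(99)), (229, np.int64(242), np.int64(212), np.int64(121)), (230, np.int64(229), np.int64(197), np.int64(111)), (231, np.int64(179), np.int64(143), np.int64(88)), (232, np.int64(225), np.int64(187), np.int64(106)), (233, np.int64(250), np.int64(232), np.int64(133)), (234, np.int64(250), np.int64(232), np.int64(131)), (235, np.int64(249), np.int64(226), np.int64(124)), (236, np.int64(248), np.int64(220), np.int64(118)), (237, np.int64(240), n
[... 215 characters left out ...]
np.int64(65)), (242, np.int64(165), np.int64(58), np.int64(63)), (243, np.int64(165), np.int64(58), np.int64(62))]
bar top z near end 0.06511782327697987
218 0.045 446.2 439.3
219 0.0445 447.9 440.4
220 0.0447 448.5 441.5
221 0.0445 450.1 442.6
222 0.0323 455.6 443.7
223 0.0385 454.3 444.7
224 0.0417 454.5 445.8
225 0.0428 455.0 446.9
226 0.0432 456.2 448.0
227 0.0488 455.0 449.1
228 0.0518 455.0 450.2
229 0.0531 456.0 451.3
230 0.0536 456.7 452.4
231 0.0602 455.2 453.5
232 0.0628 455.5 454.6
233 0.064 456.1 455.7
234 0.0719 456.8 456.8
235 0.064 458.0 457.9
236 0.064 459.5 459.0
237 0.064 460.8 460.1
238 0.0641 461.6 461.3
239 0.0724 462.2 462.4
240 0.0651 463.4 463.5
241 0.0803 464.0 464.6
```

```bash
python3 -c "
from rig import r
print(r.hand_in(), r.get_state()['t'])"
```

```text
the job is handed in; nothing more can be done
the job is handed in; nothing more can be done
```

The chocolate bar is loaded: it sits fully home at the back wall, held down by the bridge. I handed the job in after about 11 s of robot time, and hand-in reports no verdict.

I went round the glass rail with the gripper shut. Then I pressed the bar about 15 mm down at 12–14 N and slid it about 54 mm under the bridge and drag spring. At the back wall the push levelled off at about 10 N and the fingertips began to slip. I lifted straight off and drew clear.

Last checks:
- **Position:** the bar's near end reads 454–455 mm along the chute. The lower bars' ends read 454.5–455 mm, and I expected 454.7 mm.
- **Height:** its top is at z of about 64–65 mm, as expected for a bar held against the bridge.
- **Robot and goods:** the tool was clear, with force near zero. The ballotin, price tag, tin and praline looked unmoved in the last pictures; I did not look at the stamp, spool and tongs again.

No check failed. The early top-camera and wrist readings of the chute's centre differed by 1–2 mm, within calibration.

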